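Fetch the grill press out of its lidded bin

TASK

Swing the bin's lid up and over so that it stays open by itself, lift the grill press out, and set it down gently on the wooden rest board, flat, with one long side flush along the red back edge. Let go of it, leave the lid open, and do not disturb the tape dispenser, bottle, can or jar.

Things in the scene. Friction and masses are not known exactly. Their poses are not given: they have to be found in the camera images.
- bin: White plastic bin fixed to the counter, open-topped under its lid: outside 180 (x) x 210 (y) x 100 mm high, walls and floor 5 mm. Origin: centre of its underside. +x points to the hinge side, -x to the front, where the lid overhangs. It stands with a yaw of 63 to 86 degrees, so the front looks to the right of the robot (-y) and a little towards it, left of the rest board.
- lid_hinge (a point): Hinge axis of the lid: middle of the bin's far (+x) rim, 90 mm from the bin's centre and 100 mm above the counter. The axis runs along the bin's y.
- lid_lip (a point): Middle of the lower front edge of the lid (moves with the lid), 210 mm from the hinge axis. The lid is a flat clear plate 210 mm (from the hinge to the front) x 210 mm wide x 6 mm thick, about 0.3 kg, without a handle. Its front 30 mm is an opaque green strip that overhangs the bin's front wall: the lid is opened by a fingertip under this strip, closed fingers tilted so that they point down and in towards the bin. At the start it lies shut, underside 100 mm above the counter.
- lid (a joint): Lid angle in rad: 0 shut, 1.92 fully back against its stop. The hinge is nearly free: the lid falls shut below about 1.55 and falls open to the stop beyond about 1.6.
- press: Grill press of 0.45 to 0.7 kg, starts flat on the bin's floor, its long axis roughly along the bin's x. Dark steel plate 125 (x) x 90 (y) x 14 mm; above it a wooden bar handle 100 mm long (x), 24 mm wide (y), 24 mm high, centred, from 42 to 66 mm above the underside, on two 12 mm posts at x = -36 and +36 mm. Origin: centre of the plate's underside. Either long side may go against the red edge.
- rest: Rest board fixed to the counter: wooden board 200 mm (x) x 240 mm (y), 12 mm thick, with a red back edge along its whole far (+x) side that stands 30 mm above the board. Origin: at counter height, at the middle of the red edge's front face; the board reaches from x = -200 mm to 0, +-120 mm in y; its top is 12 mm above the counter.
- tape: Bystander: red and blue tape dispenser, 130 x 60 mm, 82 mm high. Origin: centre of underside. Leave alone.
- sauce: Bystander: yellow bottle, 56 mm diameter, 170 mm high. Origin: centre of underside. Leave alone.
- can: Bystander: can, 72 mm diameter, 100 mm high. Origin: centre of underside. Leave alone.
- jar: Bystander: amber jar, 60 mm diameter, 75 mm high. Origin: centre of underside. Leave alone.

How it is judged:
By the outcome, as a careful person would: the job done as asked, in the order asked, and still so for the second after the job is handed in, with the robot touching nothing.
It also fails if it takes over 70 s, if anything falls off the work surface, if the arm or the gripper's body presses on something with over 40 N, if the wrist force passes 120 N, or if a joint passes its speed limit or range.

ROBOT

A 7-joint arm with a two-finger parallel gripper is mounted at the origin on the work surface. World frame = base frame: x ahead of the robot, y to its left, z up, the work surface at z = 0. Lengths are in m, angles in rad, forces in N, time in s.
With the tool pointing down it reaches from about 0.425 to 0.925 m from the base axis. Payload 6.8 kg.
Tool frame: the origin (TCP) lies at the centre of the arm's flange, where the gripper is bolted on; the fingertips stand 173 mm ahead of it and the grasp point (between the pads) lies 155 mm ahead of it; y points along the fingers, x is the direction in which the jaws open and shut, and the axes are right-handed (so a half turn about y gives the same grasp; the last joint's range is limited). The gripper opens to 85 mm and grips with 20 to 120 N. Pads are 22 mm wide; open, the fingers measure 114 mm over their backs; the gripper's body (76 mm by 85 mm) begins 54 mm behind the grasp point. The pads swing forward as they close: fully open they stand 13 mm farther back than shut.
Start: joints at [-1.45, 0.477, 0.022, 1.555, -0.011, 1.109, -0.083], TCP at [0.153, 0.657, 0.405] pointing down, gripper open.
Joint ranges: [-2.96, 2.96], [-0.34, 2.1], [-1.41, 1.46], [0.24, 2.44], [-1.37, 4.51], [0.17, 1.92], [-2.96, 2.96]. Speed limits (rad/s): [2.39, 2.39, 3.14, 3.14, 3.14, 3.14, 3.14].

INTERFACE

Orientations are given as [roll, pitch, yaw] about the fixed x, y, z axes, in that order (R = Rz(yaw) Ry(pitch) Rx(roll)).
In Python, from workcell import telemetry, imaging, ticket gives the robot as it stands. The module is installed in compiled form; this text tells all that it offers.
- The arm moves only by the tool step_arm, never from a script. Its argument "commands" is a list of rows, each a list of 7 numbers: the shift along the tool's x, y, z in mm, then the turn, a rotation vector about the tool's x, y, z in rad, then the closure in counts, from 0 (fully open) to 255 (shut). A call has 1 to 5 rows; each row shifts and turns the commanded pose from where the row before left it, along the tool's axes as they then stand; what a row does not reach is not made up. A row lasts 1/8 s, in which the tool goes at most 62.5 mm and 10.7 degrees, less where a joint would pass 70% of its speed; a pose out of reach is approached as far as the arm can. A call is refused whole if a number of a shift passes 62.5 or a number of a turn 0.188, either way. A call with a gripper value outside its range is refused whole. The fingers move at their own pace and stop on an object; the grip force is fixed at half the most. Time passes only in rows, so rows that do not move let the fingers close. It gives the time, the measured TCP pose, the force and the opening at its end, in the units of the state.
- telemetry.observe(): the state, without advancing time (a new reading comes with each control period).
- imaging.grab_frame(name): name is "scene" or "top"; returns the picture (384x512x3 uint8, blue, green, red); there is no depth.
- imaging.calibration(name): a dict with "camera_matrix" (3x3 intrinsics, pixels), "R" (3x3) and "t" (3): a world point X has camera coordinates R X + t. Camera axes: x right, y down, z forward; pixel columns grow to the right and rows downward; lengths in m; the calibration is good to about 2 mm. A picture is of the moment at which its call begins. calibration takes no time and is no camera call.
- ticket.sign_off(): hands the job in, once; it reports no verdict.
The state is a dict: "t": time; "qpos": joint angles; "qvel": joint speeds; "tau": joint torques, N m; "position": TCP position; "tool_rot": TCP orientation; "contact_force": force on the tool from outside, world axes, zero at the start; "ft_torque": the same for the moment, N m; "finger_gap": finger opening in m.
Only numpy, scipy, OpenCV 4.12 (cv2) and the standard library are available. Lean on these libraries where they do the work, as an engineer would, in place of code of your own. Each camera call takes 0.05 s, during which the arm holds its last target. There are 200 camera calls.

## Working session

There is one attempt and no reset: what is moved stays moved. The work goes in short steps, Python scripts to look and compute and a tool call to move; the robot and the scene stay as the last step left them, time stands still between calls to the robot, and variables do not carry over. Pictures are saved under pics/ and viewed, about 8 in all and at most 12, crops included, and the job is handed in when it is done.

Besides the shell and the picture viewer there is one more tool, called after ">>>" as name(argument=value, ...), one argument or row to a line, values as JSON. step_arm: Moves the arm, as the interface text tells. Its arguments: {"type":"object","properties":{"commands":{"type":"array"}},"required":["commands"]}

```bash
mkdir -p pics; python3 - <<'E'
from workcell import telemetry, imaging
import cv2
s=telemetry.observe()
for k in s: print(k,s[k])
for n in("scene","top"):
    cv2.imwrite(f"pics/{n}0.png",imaging.grab_frame(n)); c=imaging.calibration(n); print(n,c)
E
```

```text
t 0.0
qpos [-1.45011927  0.47781236  0.02232465  1.55645582 -0.01149864  1.10931261
 -0.08313484]
qvel [-2.61546234e-03  3.24914674e-04 -1.50341694e-03  8.08459206e-05
  1.08140482e-03  7.64332590e-04  1.42533057e-03]
tau [-3.05893730e-05 -5.96457803e+01  1.60773687e+00 -2.81202382e+01
  1.24477889e-02  9.09321418e-03 -1.57942719e-05]
position [0.15300172 0.65714473 0.40371507]
tool_rot [-1.57092968  0.00185539  1.34201988]
contact_force [0.1163281  0.43828053 0.05699268]
ft_torque [ 0.00555154 -0.00808787  0.02713673]
finger_gap 0.08520626608501529
scene {'camera_matrix': array([[409.96732678,   0.        , 255.09531153],
       [  0.        , 409.96732678, 184.16170379],
       [  0.        ,   0.        ,   1.        ]]), 'R': array([[-0.43885946,  0.89855386, -0.00182439],
       [ 0.68283876,  0.3321817 , -0.6506816 ],
       [-0.58406644, -0.28680354, -0.75934849]]), 't': array([ 0.25922325, -0.30404998,  1.91337634])}
top {'camera_matrix': array([[429.49090859,   0.        , 263.03666376],
       [  0.        , 429.49090859, 191.81301242],
       [  0.        ,   0.        ,   1.        ]]), 'R': array([[-0.00719152, -0.99996835,  0.00340313],
       [-0.99658415,  0.00688711, -0.08229576],
       [ 0.08226971, -0.00398334, -0.99660214]]), 't': array([1.40273313e-03, 5.58954266e-01, 1.40906846e+00])}
```

View pics/scene0.png

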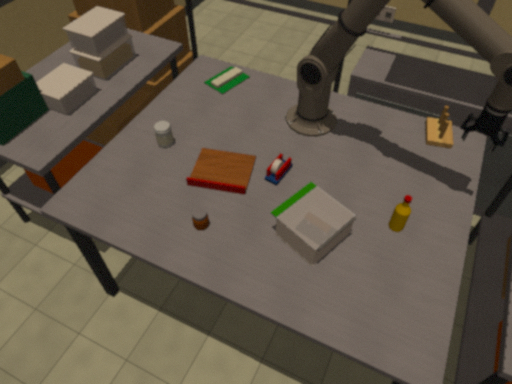

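View pics/top0.png

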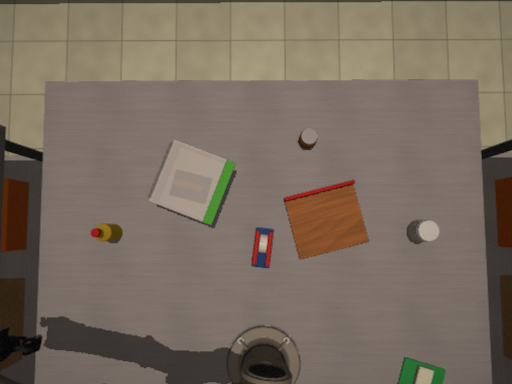

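The scene view shows the bin (green strip ≈ (292,202)), the rest (≈ (222,170), red edge on its far side), the tape between them, the bottle left and the jar and can right. In the top view, the bin is at ≈ (193,183) with its green strip at (219,192), the press shows through the lid at ≈ (190,187), and the rest is at ≈ (327,220) with its red edge from (285,199) to (354,182).

```bash
cat > h.py <<'E'
import numpy as np, cv2
from scipy.spatial.transform import Rotation as Ro
from workcell import telemetry, imaging
def pix2w(n,uv,z):
    c=imaging.calibration(n); R,t,K=c["R"],np.array(c["t"]),c["camera_matrix"]
    d=R.T@np.linalg.solve(K,[uv[0],uv[1],1.]); o=-R.T@t
    return o+d*(z-o[2])/d[2]
def w2pix(n,X):
    c=imaging.calibration(n); p=c["camera_matrix"]@(c["R"]@np.array(X,float)+c["t"]); return p[:2]/p[2]
def rpy(s): return Ro.from_euler('xyz',s["tool_rot"])
E
python3 - <<'E'
from h import *
im=cv2.imread("pics/top0.png"); hsv=cv2.cvtColor(im,cv2.COLOR_BGR2HSV)
def rect(m,z,name,box):
    M=np.zeros_like(m); x0,y0,x1,y1=box; M[y0:y1,x0:x1]=m[y0:y1,x0:x1]
    c,_=cv2.findContours(M,0,1); c=max(c,key=cv2.contourArea)[:,0]
    w=np.array([pix2w("top",p,z)[:2] for p in c],np.float32)*1000
    r=cv2.minAreaRect(w); print(name,len(c),np.round(r[0],1),np.round(r[1],1),round(r[2],1)); print(np.round(cv2.boxPoints(r)).tolist())
rect(cv2.inRange(hsv,(45,120,60),(75,255,255)),.106,"strip",(140,120,260,250))
rect(cv2.inRange(hsv,(4,80,60),(18,255,200)),.012,"board",(275,190,380,270))
rect(cv2.inRange(hsv,(0,170,80),(3,255,255))|cv2.inRange(hsv,(174,150,80),(180,255,255)),.042,"red",(275,170,380,215))
cv2.imwrite("pics/crop0.png",cv2.resize(im[120:280,140:380],None,fx=3.3,fy=3.3,interpolation=cv2.INTER_CUBIC))
E
```

```text
strip 137 [551.9 136. ] [ 29.7 208.7] 68.3
[[449.0, 161.0], [643.0, 84.0], [654.0, 111.0], [460.0, 188.0]]
board 248 [ 460.1 -213.5] [200.6 241.6] 14.0
[[334.0, -120.0], [392.0, -355.0], [587.0, -306.0], [528.0, -72.0]]
red 142 [ 561.2 -186.8] [ 11.6 237.9] 14.1
[[527.0, -73.0], [584.0, -304.0], [596.0, -301.0], [538.0, -70.0]]
```

View pics/crop0.png

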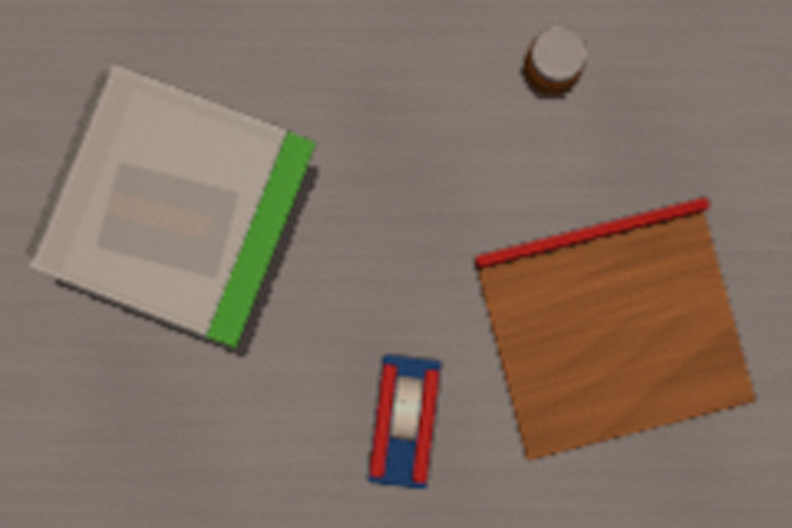

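The crop shows the press plate through the lid with corners ≈ (122,163), (238,193), (217,277), (98,247) and its handle from (107,203) to (212,227). The tape is at ≈ (405,420). The fitted sizes (strip 30x209, board 200x241) match the given ones.

```bash
cat >> h.py <<'E'
YB=np.radians(68.3); u=np.array([np.cos(YB),np.sin(YB),0]); v=np.array([-u[1],u[0],0]); zz=np.array([0,0,1.])
hinge=np.array([.552,.136,.1])+.195*u; lip=hinge-.21*u
def rot(az,tau=0):  # tool x at azimuth az (rad), tilt tau about tool x
    x=np.array([np.cos(az),np.sin(az),0]); R=np.c_[x,-zz,np.cross(x,-zz)]
    return Ro.from_matrix(R)*Ro.from_rotvec([tau,0,0])
def plan(targets,grip,show=True,start=None,vmax=60,wmax=.18):
    """targets: list of (pos, Rotation); prints rows interpolating in order"""
    s=telemetry.observe(); p,R=(np.array(s["position"]),rpy(s)) if start is None else start
    rows=[]
    for P,Q in targets:
        rv=(R.inv()*Q).as_rotvec(); d=np.array(P)-p
        n=max(1,int(np.ceil(max(np.linalg.norm(d)*1000/vmax,np.linalg.norm(rv)/wmax))))
        p0=p.copy(); R0=R
        for i in range(n):
            pt=p0+d*(i+1)/n; Rt=R0*Ro.from_rotvec(rv*(i+1)/n)
            sh=np.round(R.inv().apply(pt-p)*1000); tr=np.round((R.inv()*Rt).as_rotvec(),3)
            rows.append([int(k) for k in sh]+[float(k) for k in tr]+[grip]); p=p+R.apply(sh/1000); R=R*Ro.from_rotvec(tr)
        
    for i in range(0,len(rows),5): print(rows[i:i+5])
    return p,R
def binf(P): d=np.array(P)-(hinge-.09*u-[0,0,.1]); return np.round(np.array([d@u,d@v,d[2]])*1000,1)
def stat():
    s=telemetry.observe(); R=rpy(s); p=np.array(s["position"]); tip=p+R.as_matrix()[:,1]*.173
    print("t",round(s["t"],2),"p",np.round(p,4),"tip",np.round(tip,4),"tipbin",binf(tip),"rot",np.round(R.as_matrix().T.ravel(),3),"F",np.round(s["contact_force"],1),"gap",round(s["finger_gap"],4),"q",np.round(s["qpos"],2))
E
python3 - <<'E'
from h import *
f=lambda c:(c[0]/3.3+140,c[1]/3.3+120)
C=np.array([pix2w("top",f(c),.019) for c in [(122,163),(238,193),(217,277),(98,247)]])
print(np.round(C,3).tolist(),"centre",C.mean(0),binf(C.mean(0)))
print("sides",[round(np.linalg.norm(C[i]-C[(i+1)%4]),3) for i in range(4)])
a=C[0]-C[1]+C[3]-C[2]; print("yaw",np.degrees(np.arctan2(a[1],a[0])))
H=np.array([pix2w("top",f(c),.071) for c in [(107,203),(212,227)]]); print("handle",H.mean(0),np.linalg.norm(H[0]-H[1]),np.degrees(np.arctan2(*(H[0]-H[1])[[1,0]])))
print("hinge",hinge,"lip",lip,"tape",pix2w("top",f((405,420)),.06),"sauce",pix2w("top",(115,233),.02),"jar",pix2w("top",(308,140),.04),"can",pix2w("top",(425,231),.05))
tau=.9; Q=rot(YB-np.pi/2,tau); a=Q.as_matrix()[:,1]
tip=lip-.060*u+[0,0,-.03]; P=tip-a*.173
print(P,tip)
e=plan([((.3,.55,.42),rot(.7)),((.50,.0,.45),rot(YB-np.pi/2))],255)
plan([(P+[0,0,.1],Q),(P,Q)],255,start=e); stat()
E
```

```text
[[0.637, 0.286, 0.019], [0.605, 0.168, 0.019], [0.52, 0.189, 0.019], [0.551, 0.309, 0.019]] centre [0.57833677 0.23785747 0.019     ] [-0.6 13.2 19. ]
sides [np.float64(0.122), np.float64(0.088), np.float64(0.124), np.float64(0.089)]
yaw 75.2622852204474
handle [0.5782156  0.23841024 0.071     ] 0.10553303669978659 76.70640051390637
hinge [0.62410062 0.31718085 0.1       ] lip [0.5464538  0.12206301 0.1       ] tape [ 3.77067831e-01 -1.10455772e-04  6.00000000e-02] sauce [0.42574135 0.48863295 0.02      ] jar [ 0.72959128 -0.15340246  0.04      ] can [ 0.42525357 -0.52806459  0.05      ]
[ 0.47416256 -0.05959686  0.17753852] [0.52426899 0.06631506 0.07      ]
[[-18, -4, -42, 0.0, 0.161, -0.0, 255], [-11, -4, -44, 0.0, 0.16, -0.001, 255], [-3, -4, -45, 0.001, 0.161, -0.0, 255], [3, -4, -46, -0.0, 0.16, -0.001, 255], [-20, -3, -55, -0.0, 0.108, 0.0, 255]]
[[-14, -3, -57, -0.0, 0.108, 0.0, 255], [-8, -3, -58, -0.0, 0.108, 0.0, 255], [-2, -3, -58, -0.0, 0.108, 0.0, 255], [5, -3, -58, -0.0, 0.107, 0.0, 255], [11, -3, -58, -0.0, 0.108, 0.0, 255]]
[[17, -3, -56, -0.0, 0.108, 0.0, 255], [23, -3, -53, -0.0, 0.108, -0.0, 255], [29, -3, -51, -0.001, 0.108, -0.0, 255], [34, -3, -48, 0.0, 0.108, 0.0, 255]]
[[0, 29, -11, 0.15, -0.0, 0.0, 255], [-1, 26, -15, 0.15, -0.0, 0.0, 255], [0, 25, -19, 0.15, -0.0, 0.0, 255], [-1, 21, -22, 0.15, -0.0, 0.0, 255], [0, 18, -25, 0.15, -0.0, 0.0, 255]]
[[0, 13, -27, 0.15, -0.0, 0.0, 255], [0, 31, -39, 0.0, -0.0, 0.0, 255], [0, 31, -40, 0.0, -0.0, 0.0, 255]]
t 0.1 p [0.153  0.6572 0.4038] tip [0.153  0.6569 0.2308] tipbin [231.4 563.3 230.8] rot [ 0.227  0.974 -0.002 -0.    -0.002 -1.    -0.974  0.227 -0.   ] F [ 0.7  0.9 -0.9] gap 0.0857 q [-1.45  0.48  0.02  1.56 -0.01  1.11 -0.08]
```

>>> step_arm(
  commands=[
    [-18, -4, -42, 0, 0.161, 0, 255],
    [-11, -4, -44, 0, 0.16, 0, 255],
    [-3, -4, -45, 0, 0.161, 0, 255],
    [3, -4, -46, 0, 0.16, 0, 255],
    [-20, -3, -55, 0, 0.108, 0, 255],
  ],
)

```text
t: 0.72
position: [0.3216, 0.4943, 0.4233]
tool_rot: [-1.571, -0.001, 0.588]
contact_force: [-0.0, 0.1, 0.1]
finger_gap: 0.0
```

>>> step_arm(
  commands=[
    [-14, -3, -57, 0, 0.108, 0, 255],
    [-8, -3, -58, 0, 0.108, 0, 255],
    [-2, -3, -58, 0, 0.108, 0, 255],
    [5, -3, -58, 0, 0.107, 0, 255],
    [11, -3, -58, 0, 0.108, 0, 255],
  ],
)

```text
t: 1.35
position: [0.4203, 0.2178, 0.4387]
tool_rot: [-1.571, 0.0, 0.05]
contact_force: [0.5, 0.5, -0.2]
finger_gap: -0.0002
```

>>> step_arm(
  commands=[
    [17, -3, -56, 0, 0.108, 0, 255],
    [23, -3, -53, 0, 0.108, 0, 255],
    [29, -3, -51, 0, 0.108, 0, 255],
    [34, -3, -48, 0, 0.108, 0, 255],
  ],
)

```text
t: 1.85
position: [0.5004, -0.0016, 0.4508]
tool_rot: [-1.57, 0.0, -0.382]
contact_force: [1.2, -0.2, -0.2]
finger_gap: -0.0001
```

>>> step_arm(
  commands=[
    [0, 29, -11, 0.15, 0, 0, 255],
    [-1, 26, -15, 0.15, 0, 0, 255],
    [0, 25, -19, 0.15, 0, 0, 255],
    [-1, 21, -22, 0.15, 0, 0, 255],
    [0, 18, -25, 0.15, 0, 0, 255],
  ],
)

```text
t: 2.48
position: [0.4782, -0.0494, 0.3061]
tool_rot: [-0.816, -0.002, -0.38]
contact_force: [-0.4, 0.7, -0.4]
finger_gap: -0.0
```

```bash
python3 -c "
from h import *
stat()
tau=.9; Q=rot(YB-np.pi/2,tau); a=Q.as_matrix()[:,1]
tip=lip-.060*u+[0,0,-.03]; P=tip-a*.173
print(P,np.round(Q.as_matrix().T.ravel(),3)); plan([(P+[0,0,.06],Q),(P,Q)],255)"
```

```text
t 2.48 p [ 0.4782 -0.0494  0.3061] tip [0.5224 0.0606 0.1801] tipbin [-186.    -0.3  180.1] rot [ 0.929 -0.371  0.002  0.255  0.636 -0.728  0.269  0.677  0.685] F [-0.4  0.7 -0.4] gap -0.0 q [-0.21  0.37  0.48  2.2  -1.24  0.99  0.79]
[ 0.47416256 -0.05959686  0.17753852] [ 0.929 -0.37   0.     0.29   0.728 -0.622  0.23   0.578  0.783]
[[0, 21, -27, 0.072, 0.0, 0.001, 255], [0, 19, -29, 0.073, 0.0, 0.001, 255], [0, 19, -24, -0.0, 0.0, -0.0, 255], [0, 19, -23, -0.0, 0.0, -0.0, 255]]
```

>>> step_arm(
  commands=[
    [0, 25, -24, 0, 0, 0, 255],
    [0, 25, -24, 0, 0, 0, 255],
    [0, 25, -24, 0, 0, 0, 255],
    [0, 0, 0, 0, 0, 0, 255],
  ],
)

```text
t: 2.98
position: [0.477, -0.0516, 0.2052]
tool_rot: [-0.82, 0.006, -0.381]
contact_force: [-0.3, 1.1, 0.4]
finger_gap: 0.0002
```

```bash
python3 -c "
from h import *
stat()"
```

```text
t 2.98 p [ 0.477  -0.0516  0.2052] tip [0.5202 0.0582 0.0787] tipbin [-189.1    0.8   78.7] rot [ 0.928 -0.372 -0.006  0.25   0.635 -0.731  0.276  0.677  0.682] F [-0.3  1.1  0.4] gap 0.0002 q [ 0.1   0.54  0.11  2.21 -1.36  0.82  1.01]
```

>>> step_arm(
  commands=[
    [0, 17, 18, 0, 0, 0, 255],
    [0, 17, 18, 0, 0, 0, 255],
    [0, 17, 18, 0, 0, 0, 255],
    [0, 0, 0, 0, 0, 0, 255],
  ],
)

```text
t: 3.48
position: [0.5059, 0.0187, 0.2065]
tool_rot: [-0.823, -0.0, -0.377]
contact_force: [-0.8, -0.7, -0.6]
finger_gap: 0.0004
```

```bash
cat >> h.py <<'E'
def arc(ths,tau):
    s=telemetry.observe(); R=rpy(s); M=R.as_matrix(); off=M[:,1]*.173+M[:,2]*.011
    out=[]
    for th in ths:
        if th<np.pi/2-tau: c=.21*np.array([-np.cos(th),np.sin(th)])+.019*np.array([np.sin(tau),-np.cos(tau)])
        else: c=.191*np.array([-np.cos(th),np.sin(th)])
        out.append((hinge+c[0]*u+c[1]*zz-off,R))
    return out
E
python3 -c "
from h import *
stat(); R=rpy(telemetry.observe())
cv2.imwrite('pics/s1.png',cv2.resize(imaging.grab_frame('scene')[130:290,200:440],None,fx=3,fy=3))
plan(arc(np.arange(.1,1.75,.11),.75),255)"
```

```text
t 3.48 p [0.5059 0.0187 0.2065] tip [0.5492 0.1281 0.0797] tipbin [-113.4   -0.3   79.7] rot [ 0.93  -0.368  0.     0.25   0.632 -0.733  0.27   0.682  0.68 ] F [-0.8 -0.7 -0.6] gap 0.0004 q [ 0.2   0.55 -0.2   2.17 -1.36  0.61  0.89]
[[0, -15, 14, 0.0, 0.0, 0.0, 255], [0, -14, 18, 0.0, 0.0, 0.0, 255], [0, -12, 20, 0.0, 0.0, 0.0, 255], [0, -10, 20, 0.0, 0.0, 0.0, 255], [0, -8, 22, 0.0, 0.0, 0.0, 255]]
[[0, -5, 23, 0.0, 0.0, 0.0, 255], [0, -3, 23, 0.0, 0.0, 0.0, 255], [0, 0, 22, 0.0, 0.0, 0.0, 255], [0, 2, 21, 0.0, 0.0, 0.0, 255], [0, 4, 20, 0.0, 0.0, 0.0, 255]]
[[0, 7, 20, 0.0, 0.0, 0.0, 255], [0, 9, 19, 0.0, 0.0, 0.0, 255], [0, 11, 18, 0.0, 0.0, 0.0, 255], [0, 12, 17, 0.0, 0.0, 0.0, 255], [0, 15, 15, 0.0, 0.0, 0.0, 255]]
```

View pics/s1.png

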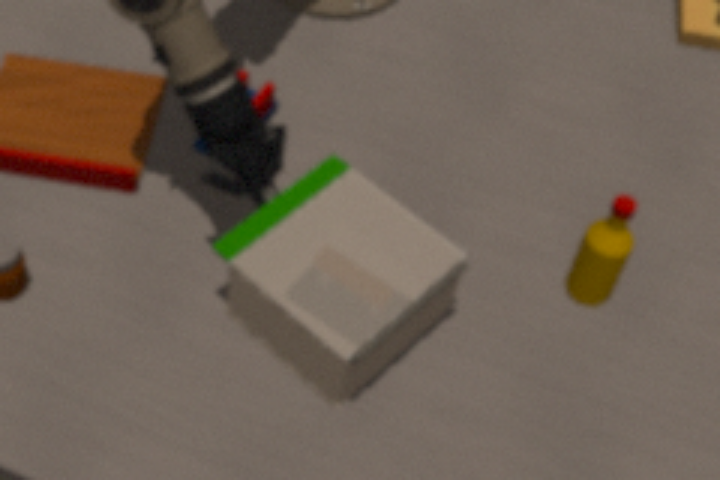

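The picture shows the fingers reaching under the middle of the green strip at ≈ (270,195), with the gripper clear of the tape. Now the lift.

>>> step_arm(
  commands=[
    [0, -15, 14, 0, 0, 0, 255],
    [0, -14, 18, 0, 0, 0, 255],
    [0, -12, 20, 0, 0, 0, 255],
    [0, -10, 20, 0, 0, 0, 255],
    [0, -8, 22, 0, 0, 0, 255],
  ],
)

```text
t: 4.15
position: [0.5155, 0.0435, 0.3137]
tool_rot: [-0.824, 0.002, -0.38]
contact_force: [0.1, -1.0, -1.3]
finger_gap: 0.0002
```

```bash
python3 -c "
from h import *
stat(); 
cv2.imwrite('pics/s2.png',cv2.resize(imaging.grab_frame('scene')[130:290,200:440],None,fx=3,fy=3))
plan(arc(np.arange(.65,1.75,.11),.75),255)"
```

```text
t 4.15 p [0.5155 0.0435 0.3137] tip [0.5588 0.1527 0.1867] tipbin [-87.   -0.2 186.7] rot [ 0.929 -0.371 -0.002  0.251  0.631 -0.734  0.274  0.681  0.679] F [ 0.1 -1.  -1.3] gap 0.0002 q [ 0.1   0.35 -0.13  2.12 -1.15  0.7   0.52]
[[-1, -3, 20, 0.0, 0.0, 0.0, 255], [0, -3, 23, 0.0, -0.0, -0.0, 255], [0, 0, 22, 0.0, -0.0, -0.0, 255], [0, 2, 21, 0.0, -0.0, -0.0, 255], [0, 5, 20, 0.0, -0.0, -0.0, 255]]
[[0, 6, 20, 0.0, -0.0, -0.0, 255], [0, 9, 19, 0.0, -0.0, -0.0, 255], [0, 11, 18, 0.0, -0.0, -0.0, 255], [0, 13, 17, 0.0, -0.0, -0.0, 255], [0, 14, 15, 0.0, -0.0, -0.0, 255]]
```

View pics/s2.png

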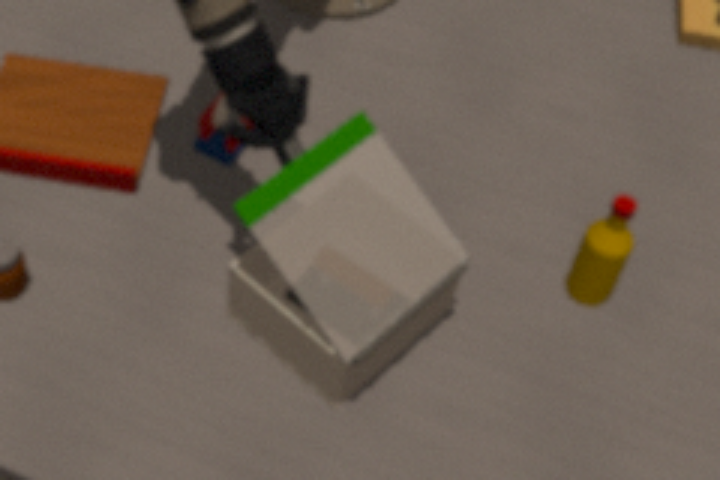

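The lid is rising, its green strip now at ≈ (305,170) and lying on the fingertip. I continue along the arc.

>>> step_arm(
  commands=[
    [0, -3, 20, 0, 0, 0, 255],
    [0, -3, 23, 0, 0, 0, 255],
    [0, 0, 22, 0, 0, 0, 255],
    [0, 2, 21, 0, 0, 0, 255],
    [0, 5, 20, 0, 0, 0, 255],
  ],
)

```text
t: 4.82
position: [0.5451, 0.1167, 0.3847]
tool_rot: [-0.823, 0.002, -0.38]
contact_force: [-0.7, -1.0, 1.1]
finger_gap: 0.0001
```

>>> step_arm(
  commands=[
    [0, 6, 20, 0, 0, 0, 255],
    [0, 9, 19, 0, 0, 0, 255],
    [0, 11, 18, 0, 0, 0, 255],
    [0, 13, 17, 0, 0, 0, 255],
    [0, 14, 15, 0, 0, 0, 255],
  ],
)

```text
t: 5.45
position: [0.5829, 0.2116, 0.406]
tool_rot: [-0.824, 0.001, -0.379]
contact_force: [0.4, -0.4, 0.3]
finger_gap: 0.0002
```

```bash
python3 -c "
from h import *
stat(); 
cv2.imwrite('pics/s3.png',cv2.resize(imaging.grab_frame('scene')[90:290,180:440],None,fx=3,fy=3))
print(w2pix('scene',hinge+.21*(np.sin(.35)*u+np.cos(.35)*zz)))
plan(arc(np.arange(1.71,1.83,.05),.75),255)"
```

```text
t 5.45 p [0.5829 0.2116 0.406 ] tip [0.6262 0.3209 0.2791] tipbin [ 94.3  -0.6 279.1] rot [ 0.929 -0.37  -0.001  0.25   0.632 -0.734  0.272  0.681  0.68 ] F [ 0.4 -0.4  0.3] gap 0.0002 q [-0.2   0.33 -0.14  1.87 -0.94  0.63 -0.01]
[364.04797919 209.65155565]
[[1, 6, 10, 0.0, 0.0, 0.0, 255], [0, 7, 5, 0.0, 0.0, 0.0, 255], [0, 8, 6, 0.0, 0.0, 0.0, 255]]
```

View pics/s3.png

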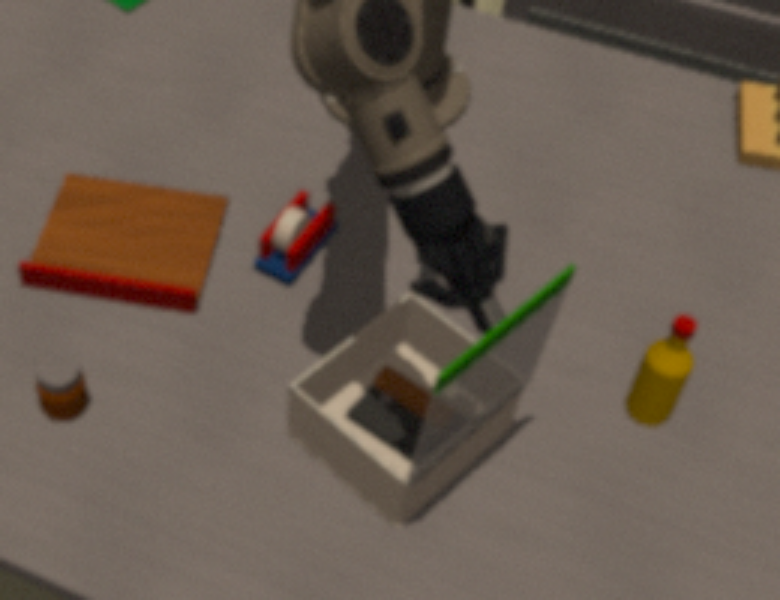

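The lid stands just past upright, its strip from (437,385) to (575,268), and the press is visible in the open bin. I push a little further, then back off.

>>> step_arm(
  commands=[
    [0, 6, 10, 0, 0, 0, 255],
    [0, 7, 5, 0, 0, 0, 255],
    [0, 8, 6, 0, 0, 0, 255],
    [0, 0, 0, 0, 0, 0, 255],
  ],
)

```text
t: 6.0
position: [0.5936, 0.24, 0.4047]
tool_rot: [-0.823, 0.002, -0.378]
contact_force: [-0.1, -0.4, -0.1]
finger_gap: 0.0001
```

>>> step_arm(
  commands=[
    [0, -18, -18, 0, 0, 0, 255],
    [0, -40, -30, 0, 0, 0, 255],
    [0, -40, -40, 0, 0, 0, 0],
    [0, -10, -10, -0.15, 0, 0, 0],
    [0, 0, 0, -0.15, 0, 0, 0],
  ],
)

```text
t: 6.62
position: [0.5397, 0.1009, 0.4177]
tool_rot: [-1.128, 0.001, -0.385]
contact_force: [-0.1, 0.8, 0.7]
finger_gap: 0.0546
```

```bash
python3 -c "
from h import *
stat(); 
cv2.imwrite('pics/s4.png',cv2.resize(imaging.grab_frame('scene')[110:270,240:440],None,fx=4,fy=3.7))
cv2.imwrite('pics/t4.png',imaging.grab_frame('top'))
im=cv2.hconcat([cv2.imread('pics/t4.png')[120:250,130:260],cv2.imread('pics/s4.png')[::4,::4][:130,:130]])
a=cv2.resize(cv2.imread('pics/t4.png')[130:240,140:250],(440,440)); b=cv2.resize(cv2.imread('pics/s4.png'),(360,440)); cv2.imwrite('pics/b4.png',cv2.hconcat([a,b]))"
```

```text
t 6.62 p [0.5397 0.1009 0.4177] tip [0.5674 0.1697 0.2614] tipbin [-68.   -1.9 261.4] rot [ 0.927 -0.375 -0.001  0.16   0.397 -0.904  0.339  0.837  0.429] F [-0.1  0.8  0.7] gap 0.0546 q [-0.19  0.22 -0.01  1.93 -0.52  0.8  -0.26]
```

View pics/b4.png

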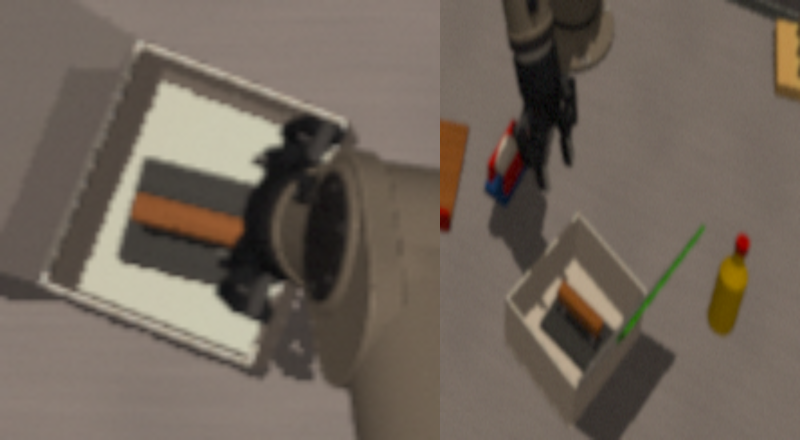

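The lid is fully back against its stop: its strip lies beyond the hinge at ≈ (660,280) in the right half. The press is unobstructed, with its handle at ≈ (185,220) in the left half. Next, the move over the handle.

```bash
python3 -c "
from h import *
Q=rot(np.radians(-14.2))
e=plan([((.578,.238,.38),Q)],0)
plan([((.578,.238,.214),Q)],0,start=e,vmax=42)"
```

```text
[[-5, 31, 36, -0.149, -0.043, 0.01, 0], [-2, 26, 40, -0.149, -0.042, 0.01, 0], [-1, 20, 44, -0.149, -0.042, 0.01, 0]]
[[0, 41, 0, 0.0, -0.0, -0.0, 0], [0, 42, 0, 0.0, -0.0, -0.0, 0], [0, 41, 0, 0.0, -0.0, -0.0, 0], [0, 42, 0, 0.0, -0.0, -0.0, 0]]
```

>>> step_arm(
  commands=[
    [-5, 31, 36, -0.149, -0.043, 0.01, 0],
    [-2, 26, 40, -0.149, -0.042, 0.01, 0],
    [-1, 20, 44, -0.149, -0.042, 0.01, 0],
    [0, 0, 0, 0, 0, 0, 0],
  ],
)

```text
t: 7.22
position: [0.5766, 0.2441, 0.3764]
tool_rot: [-1.567, 0.009, -0.239]
contact_force: [-0.0, -0.7, -0.4]
finger_gap: 0.0854
```

```bash
python3 -c "
from h import *
stat();cv2.imwrite('pics/s5.png',cv2.resize(imaging.grab_frame('scene')[110:270,240:440],None,fx=4,fy=3.7))
plan([((.578,.238,.214),rot(np.radians(-14.2)))],0,vmax=42)"
```

```text
t 7.22 p [0.5766 0.2441 0.3764] tip [0.5753 0.2451 0.2034] tipbin [  5.   18.7 203.4] rot [ 0.972 -0.237 -0.009 -0.007  0.006 -1.     0.237  0.972  0.004] F [-0.  -0.7 -0.4] gap 0.0854 q [-0.53  0.42  0.04  1.71 -0.03  1.01 -0.71]
[[1, 41, -1, -0.001, 0.001, -0.002, 0], [0, 41, 0, -0.001, 0.001, -0.002, 0], [1, 40, -1, -0.001, 0.001, -0.001, 0], [0, 41, -1, -0.001, 0.001, -0.002, 0]]
```

View pics/s5.png

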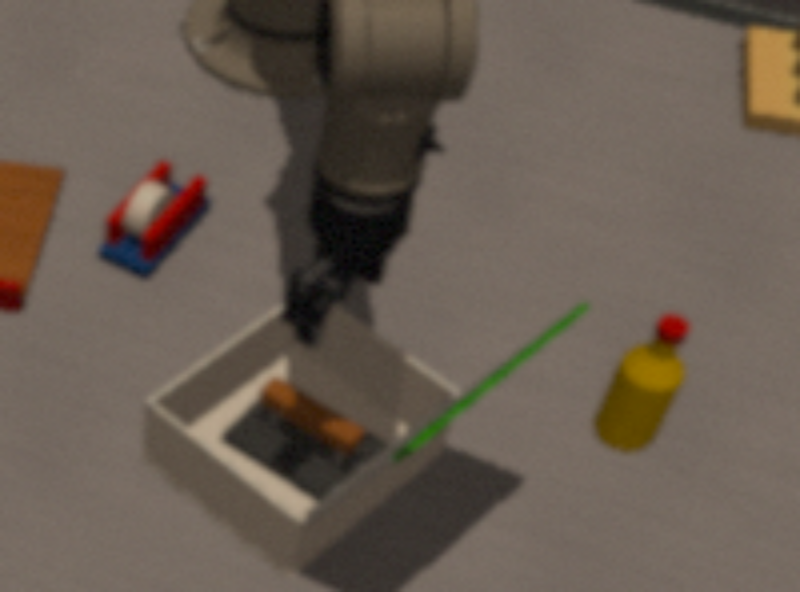

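The gripper stands above the handle, which spans (265,385) to (360,440). The lid stays open and the tape is untouched. I descend and grip.

>>> step_arm(
  commands=[
    [1, 41, -2, -0.001, 0.001, -0.002, 0],
    [0, 41, -2, -0.001, 0.001, -0.002, 0],
    [1, 40, -1, -0.001, 0.001, -0.001, 0],
    [0, 40, -1, -0.001, 0.001, -0.002, 0],
    [0, 0, 0, 0, 0, 0, 0],
  ],
)

```text
t: 7.9
position: [0.5772, 0.2286, 0.2145]
tool_rot: [-1.577, 0.001, -0.256]
contact_force: [0.5, -0.1, -0.8]
finger_gap: 0.0856
```

```bash
python3 -c "
from h import *
stat()
m=cv2.imread('pics/s5.png'); m=cv2.cvtColor(m,cv2.COLOR_BGR2HSV); m=cv2.inRange(m,(5,90,90),(18,255,255)); m[:350]=0; m[:,:230]=0; m[:,390:]=0
c,_=cv2.findContours(m,0,1); c=max(c,key=cv2.contourArea); r=cv2.minAreaRect(c); print(r)
p=(r[0][0]/4+240,r[0][1]/3.7+110); print(p, w2pix('scene',(.578,.238,.063)))"
```

```text
t 7.9 p [0.5772 0.2286 0.2145] tip [0.5768 0.2277 0.0415] tipbin [-10.7  10.8  41.5] rot [ 0.967 -0.254 -0.001 -0.002 -0.005 -1.     0.253  0.967 -0.006] F [ 0.5 -0.1 -0.8] gap 0.0856 q [-0.51  0.62  0.04  1.83 -0.03  0.7  -0.71]
((278.91009521484375, 391.0561828613281), (35.37790298461914, 25.93379783630371), 12.994616508483887)
(309.72752380371094, 215.69086023279138) [316.68876681 220.30752702]
```

>>> step_arm(
  commands=[
    [-1, 0, 9, 0, 0, 0, 0],
    [0, 0, 0, 0, 0, 0, 255],
    [0, 0, 0, 0, 0, 0, 255],
    [0, 0, 0, 0, 0, 0, 255],
    [0, 0, 0, 0, 0, 0, 255],
  ],
)

```text
t: 8.52
position: [0.5798, 0.2402, 0.2175]
tool_rot: [-1.573, -0.005, -0.253]
contact_force: [-1.6, -0.8, 5.8]
finger_gap: 0.0229
```

>>> step_arm(
  commands=[
    [0, 0, 0, 0, 0, 0, 255],
    [0, -5, 0, 0, 0, 0, 255],
    [0, -10, 0, 0, 0, 0, 255],
    [0, 0, 0, 0, 0, 0, 255],
  ],
)

```text
t: 9.02
position: [0.58, 0.2402, 0.2326]
tool_rot: [-1.573, -0.006, -0.253]
contact_force: [0.7, -0.1, -5.3]
finger_gap: 0.0232
```

```bash
python3 -c "
from h import *
stat()
YR=np.radians(14.05); rx=np.array([np.cos(YR),np.sin(YR),0]); re=np.array([.556,-.188,0])
P=re-.065*rx; P[2]=.40; print(P)
s=telemetry.observe(); p=np.array(s['position']); R=rpy(s)
e=plan([((p[0],p[1],.40),R)],255,vmax=45)
plan([(P,rot(YR))],255,start=e,vmax=50)"
```

```text
t 9.03 p [0.58   0.2402 0.2326] tip [0.5809 0.2396 0.0596] tipbin [ 1.9 11.5 59.6] rot [ 0.968 -0.251  0.006  0.005 -0.004 -1.     0.251  0.968 -0.002] F [ 0.7 -0.1 -5.3] gap 0.0232 q [-0.52  0.6   0.04  1.8  -0.02  0.74 -0.72]
[ 0.49294452 -0.20377996  0.4       ]
[[0, -42, 0, 0.0, 0.0, 0.0, 255], [0, -42, 0, 0.0, 0.0, 0.0, 255], [1, -42, 0, 0.0, 0.0, 0.0, 255], [0, -41, 0, 0.0, 0.0, 0.0, 255]]
[[3, 0, -45, 0.0, -0.05, 0.001, 255], [0, 0, -45, 0.001, -0.05, 0.0, 255], [-2, 0, -46, 0.0, -0.05, 0.001, 255], [-4, 0, -45, 0.0, -0.049, 0.0, 255], [-6, 0, -45, 0.001, -0.05, 0.001, 255]]
[[-9, 0, -44, 0.0, -0.05, 0.0, 255], [-10, 0, -44, 0.001, -0.05, 0.001, 255], [-13, 0, -44, -0.0, -0.05, 0.0, 255], [-15, 0, -42, 0.0, -0.05, 0.001, 255], [-17, 0, -42, 0.001, -0.05, 0.0, 255]]
```

Gripped: gap is 23 mm and 5.3 N (≈0.54 kg) is carried. Lift and move over the rest.

>>> step_arm(
  commands=[
    [0, -30, 0, 0, 0, 0, 255],
    [0, -42, 0, 0, 0, 0, 255],
    [0, -42, 0, 0, 0, 0, 255],
    [1, -35, 0, 0, 0, 0, 255],
    [0, -18, 0, 0, 0, 0, 255],
  ],
)

```text
t: 9.65
position: [0.5802, 0.2406, 0.4007]
tool_rot: [-1.572, -0.007, -0.254]
contact_force: [0.3, 0.9, -5.7]
finger_gap: 0.0231
```

>>> step_arm(
  commands=[
    [3, 0, -45, 0, -0.05, 0, 255],
    [0, 0, -45, 0, -0.05, 0, 255],
    [-2, 0, -46, 0, -0.05, 0, 255],
    [-4, 0, -45, 0, -0.049, 0, 255],
    [-6, 0, -45, 0, -0.05, 0, 255],
  ],
)

```text
t: 10.28
position: [0.5356, 0.0167, 0.3987]
tool_rot: [-1.575, -0.002, -0.003]
contact_force: [0.7, 0.3, -5.0]
finger_gap: 0.023
```

>>> step_arm(
  commands=[
    [-9, 0, -44, 0, -0.05, 0, 255],
    [-10, 0, -44, 0, -0.05, 0, 255],
    [-13, 0, -44, 0, -0.05, 0, 255],
    [-15, 0, -42, 0, -0.05, 0, 255],
    [-17, 0, -42, 0, -0.05, 0, 255],
  ],
)

```text
t: 10.9
position: [0.4925, -0.2047, 0.3995]
tool_rot: [-1.575, -0.001, 0.247]
contact_force: [0.3, -0.5, -5.5]
finger_gap: 0.0226
```

>>> step_arm(
  commands=[
    [0, 0, 0, 0, 0, 0, 255],
    [0, 0, 0, 0, 0, 0, 255],
  ],
)

```text
t: 11.15
position: [0.4931, -0.2032, 0.3996]
tool_rot: [-1.575, -0.002, 0.245]
contact_force: [0.4, 1.0, -4.7]
finger_gap: 0.0227
```

```bash
python3 -c "
from h import *
stat()
YR=np.radians(14.05); rx=np.array([np.cos(YR),np.sin(YR),0]); re=np.array([.556,-.188,0])
cv2.imwrite('pics/s6.png',cv2.resize(imaging.grab_frame('scene')[100:260,150:400],None,fx=3.2,fy=3.2))
P=re-.065*rx
e=plan([((P[0],P[1],.26),rot(YR))],255,vmax=35)"
```

```text
t 11.15 p [ 0.4931 -0.2032  0.3996] tip [ 0.4935 -0.2037  0.2266] tipbin [-442.3  -71.3  226.6] rot [ 0.97   0.243  0.002  0.002 -0.003 -1.    -0.243  0.97  -0.004] F [ 0.4  1.  -4.7] gap 0.0227 q [ 0.13  0.25  0.17  1.91 -0.05  0.98  0.57]
[[0, 35, 0, 0.001, 0.0, 0.0, 255], [-1, 35, 0, 0.001, 0.001, 0.001, 255], [0, 35, -1, 0.001, 0.0, 0.0, 255], [0, 35, 0, 0.001, 0.0, 0.001, 255]]
```

View pics/s6.png

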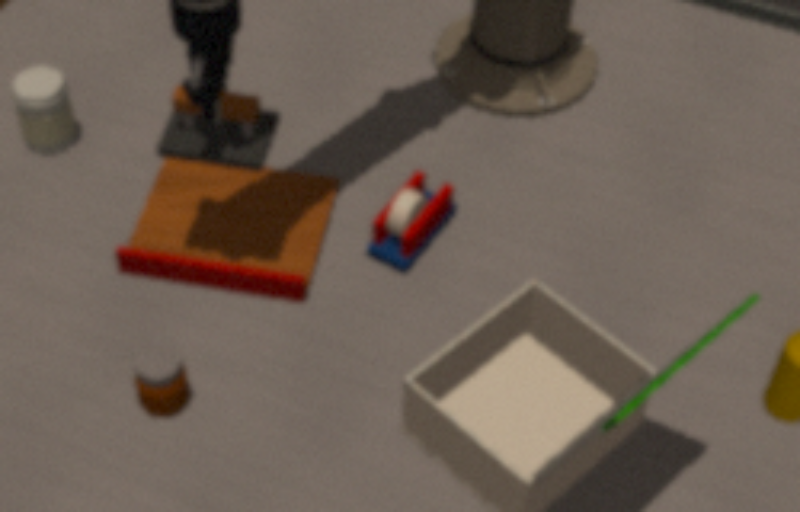

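The press hangs level over the rest, its plate from (160,150) to (275,130), and the bin is empty with the lid open. I descend in stages.

>>> step_arm(
  commands=[
    [0, 35, 0, 0.001, 0, 0, 255],
    [0, 35, 0, 0.001, 0, 0, 255],
    [0, 35, -1, 0, 0, 0, 255],
    [0, 35, 0, 0.001, 0, 0, 255],
    [0, 15, 0, 0, 0, 0, 255],
  ],
)

```text
t: 11.82
position: [0.4939, -0.2033, 0.2435]
tool_rot: [-1.571, -0.0, 0.248]
contact_force: [-0.3, 0.4, -5.8]
finger_gap: 0.0231
```

>>> step_arm(
  commands=[
    [0, 10, 0, 0, 0, 0, 255],
    [0, 4, 0, 0, 0, 0, 255],
    [0, 0, 0, 0, 0, 0, 255],
  ],
)

```text
t: 12.2
position: [0.4946, -0.205, 0.232]
tool_rot: [-1.573, -0.004, 0.246]
contact_force: [0.2, -0.5, -4.5]
finger_gap: 0.0231
```

```bash
python3 -c "
from h import *
stat()
im=imaging.grab_frame('scene'); t=imaging.grab_frame('top')
a=cv2.resize(im[135:200,175:275],(400,300),interpolation=2); b=cv2.resize(t[170:270,270:380],(396,360),interpolation=2)
cv2.imwrite('pics/s7.png',cv2.hconcat([cv2.copyMakeBorder(a,0,60,0,4,0),b]))
YR=np.radians(14.05); rx=np.array([np.cos(YR),np.sin(YR),0]); ry=np.array([-rx[1],rx[0],0]); re=np.array([.556,-.188,0])
p=np.array(telemetry.observe()['position']); print('rest frame tcp',(p-re)@rx,(p-re)@ry)"
```

```text
t 12.2 p [ 0.4946 -0.205   0.232 ] tip [ 0.4953 -0.2053  0.059 ] tipbin [-443.   -73.5   59. ] rot [ 0.97   0.243  0.004  0.004 -0.002 -1.    -0.243  0.97  -0.003] F [ 0.2 -0.5 -4.5] gap 0.0231 q [ 0.17  0.49  0.14  2.03 -0.11  0.62  0.62]
rest frame tcp -0.06377879869254469 -0.0016962304588256445
```

View pics/s7.png

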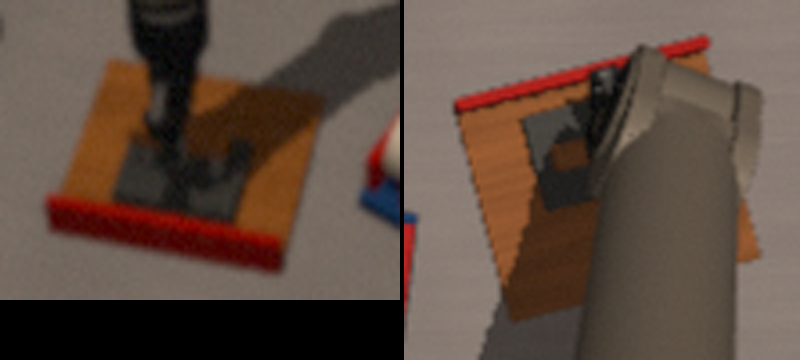

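The press lies level above the board, its long side parallel to the red edge with about 19 mm left between them (left half, ≈ (175,210)). I lower it until it touches.

>>> step_arm(
  commands=[
    [0, 4, 0, 0, 0, 0, 255],
    [0, 0, 0, 0, 0, 0, 255],
  ],
)

```text
t: 12.55
position: [0.4941, -0.205, 0.2274]
tool_rot: [-1.573, -0.003, 0.246]
contact_force: [0.1, 0.2, -5.5]
finger_gap: 0.0228
```

>>> step_arm(
  commands=[
    [0, 2, 0, 0, 0, 0, 255],
    [0, 0, 0, 0, 0, 0, 255],
  ],
)

```text
t: 12.8
position: [0.4941, -0.2049, 0.2253]
tool_rot: [-1.573, -0.003, 0.246]
contact_force: [0.2, -0.8, -4.6]
finger_gap: 0.0232
```

>>> step_arm(
  commands=[
    [7, 0, 0, 0, 0, 0, 255],
    [7, 0, 0, 0, 0, 0, 255],
    [2, 0, 0, 0, 0, 0, 255],
    [0, 0, 0, 0, 0, 0, 255],
  ],
)

```text
t: 13.3
position: [0.5099, -0.2009, 0.2254]
tool_rot: [-1.573, -0.003, 0.246]
contact_force: [0.2, -0.5, -5.2]
finger_gap: 0.023
```

>>> step_arm(
  commands=[
    [2, 0, 0, 0, 0, 0, 255],
    [0, 0, 0, 0, 0, 0, 255],
  ],
)

```text
t: 13.55
position: [0.5117, -0.2006, 0.2255]
tool_rot: [-1.573, -0.003, 0.246]
contact_force: [0.6, 0.3, -5.2]
finger_gap: 0.023
```

```bash
python3 -c "
from h import *
stat(); print(telemetry.observe()['ft_torque'])
YR=np.radians(14.05); rx=np.array([np.cos(YR),np.sin(YR),0]); re=np.array([.556,-.188,0])
p=np.array(telemetry.observe()['position']); print('rest frame tcp',(p-re)@rx)"
```

```text
t 13.55 p [ 0.5117 -0.2006  0.2255] tip [ 0.5123 -0.2008  0.0525] tipbin [-432.6  -87.6   52.5] rot [ 0.97   0.243  0.003  0.003 -0.001 -1.    -0.243  0.97  -0.002] F [ 0.6  0.3 -5.2] gap 0.023 q [ 0.15  0.52  0.13  2.   -0.11  0.63  0.61]
[-0.00393521 -0.01044322  0.02764557]
rest frame tcp -0.0460144676238834
```

>>> step_arm(
  commands=[
    [1, 0, 0, 0, 0, 0, 255],
    [0, 0, 0, 0, 0, 0, 255],
  ],
)

```text
t: 13.8
position: [0.5127, -0.2004, 0.2255]
tool_rot: [-1.573, -0.003, 0.246]
contact_force: [0.1, 0.4, -5.1]
finger_gap: 0.0229
```

>>> step_arm(
  commands=[
    [1, 0, 0, 0, 0, 0, 255],
    [0, 0, 0, 0, 0, 0, 255],
  ],
)

```text
t: 14.05
position: [0.5132, -0.2003, 0.2254]
tool_rot: [-1.573, -0.002, 0.246]
contact_force: [-2.7, -0.1, -4.3]
finger_gap: 0.0232
```

>>> step_arm(
  commands=[
    [1, 0, 0, 0, 0, 0, 255],
    [0, 0, 0, 0, 0, 0, 255],
  ],
)

```text
t: 14.3
position: [0.5136, -0.2003, 0.2252]
tool_rot: [-1.572, -0.0, 0.245]
contact_force: [-5.4, -2.0, -3.6]
finger_gap: 0.0228
```

Edge contact (≈6 N). Now I lower it onto the board.

>>> step_arm(
  commands=[
    [0, 1, 0, 0, 0, 0, 255],
    [0, 0, 0, 0, 0, 0, 255],
  ],
)

```text
t: 14.55
position: [0.5136, -0.2002, 0.2247]
tool_rot: [-1.572, -0.0, 0.245]
contact_force: [-6.5, -0.5, 3.2]
finger_gap: 0.023
```

>>> step_arm(
  commands=[
    [0, 1, 0, 0, 0, 0, 255],
    [0, 0, 0, 0, 0, 0, 255],
  ],
)

```text
t: 14.8
position: [0.5135, -0.2002, 0.2246]
tool_rot: [-1.572, -0.0, 0.245]
contact_force: [-9.7, 0.9, 12.3]
finger_gap: 0.0231
```

>>> step_arm(
  commands=[
    [0, 1, 0, 0, 0, 0, 255],
    [0, 0, 0, 0, 0, 0, 255],
  ],
)

```text
t: 15.05
position: [0.5134, -0.2003, 0.2245]
tool_rot: [-1.572, -0.001, 0.245]
contact_force: [-14.1, 2.3, 23.3]
finger_gap: 0.0232
```

```bash
python3 -c "
from h import *
stat(); print(telemetry.observe()['ft_torque'])"
```

```text
t 15.05 p [ 0.5134 -0.2003  0.2245] tip [ 0.5135 -0.2004  0.0515] tipbin [-431.7  -88.6   51.5] rot [ 0.97   0.242  0.001  0.001 -0.001 -1.    -0.242  0.97  -0.001] F [-14.1   2.3  23.3] gap 0.0232 q [ 0.15  0.52  0.13  2.   -0.11  0.63  0.61]
[0.35990445 2.63127736 0.25046705]
```

It sits on the board. I ease the down force to about zero, then let go.

>>> step_arm(
  commands=[
    [0, -2, 0, 0, 0, 0, 255],
    [-1, 0, 0, 0, 0, 0, 255],
    [0, 0, 0, 0, 0, 0, 255],
  ],
)

```text
t: 15.42
position: [0.5132, -0.2002, 0.2246]
tool_rot: [-1.572, -0.002, 0.245]
contact_force: [-6.3, -0.7, 2.0]
finger_gap: 0.0231
```

>>> step_arm(
  commands=[
    [0, 0, 0, 0, 0, 0, 150],
    [0, 0, 0, 0, 0, 0, 120],
    [0, 0, 0, 0, 0, 0, 60],
    [0, 0, 0, 0, 0, 0, 60],
    [0, 0, 0, 0, 0, 0, 60],
  ],
)

```text
t: 16.05
position: [0.5137, -0.2001, 0.2245]
tool_rot: [-1.573, -0.003, 0.246]
contact_force: [-0.2, -0.4, 0.3]
finger_gap: 0.0656
```

>>> step_arm(
  commands=[
    [0, -20, 0, 0, 0, 0, 60],
    [0, -45, 0, 0, 0, 0, 60],
    [0, -50, 0, 0, 0, 0, 60],
    [0, -50, 0, 0, 0, 0, 60],
    [0, -10, -40, 0, 0, 0, 60],
  ],
)

```text
t: 16.68
position: [0.5241, -0.2367, 0.4037]
tool_rot: [-1.574, -0.009, 0.251]
contact_force: [1.2, -0.0, -0.0]
finger_gap: 0.0656
```

>>> step_arm(
  commands=[
    [-50, 0, 40, 0, 0, 0, 60],
    [-50, 0, 40, 0, 0, 0, 60],
    [-20, 0, 50, 0, 0, 0, 60],
    [0, 0, 60, 0, 0, 0, 60],
    [0, 0, 50, 0, 0, 0, 60],
  ],
)

```text
t: 17.3
position: [0.3497, -0.0347, 0.399]
tool_rot: [-1.573, -0.004, 0.246]
contact_force: [1.7, 0.5, 0.2]
finger_gap: 0.0651
```

```bash
python3 -c "
from h import *
stat()
im=imaging.grab_frame('scene'); t=imaging.grab_frame('top'); cv2.imwrite('pics/t8.png',t); cv2.imwrite('pics/s8f.png',im)
a=cv2.resize(im[100:260,150:400],(400,256),interpolation=2); b=cv2.resize(t[170:270,270:380],(396,360),interpolation=2)
cv2.imwrite('pics/s8.png',cv2.hconcat([cv2.copyMakeBorder(a,0,104,0,4,0),b]))"
```

```text
t 17.3 p [ 0.3497 -0.0347  0.399 ] tip [ 0.3504 -0.0349  0.226 ] tipbin [-338.4  124.1  226. ] rot [ 0.97   0.243  0.004  0.004 -0.001 -1.    -0.243  0.97  -0.002] F [1.7 0.5 0.2] gap 0.0651 q [-0.07 -0.07 -0.01  2.26  0.    0.95  0.17]
```

View pics/s8.png

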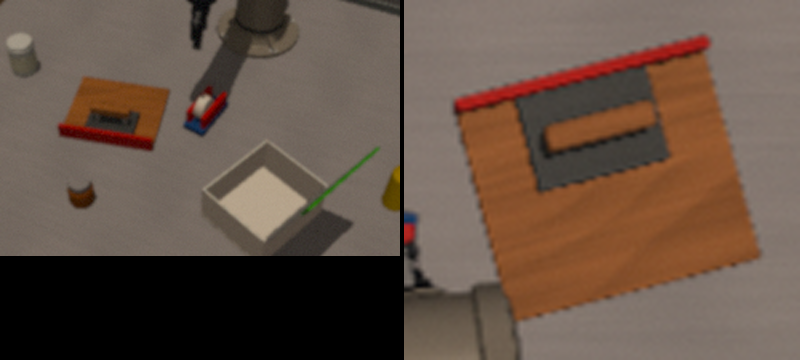

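The press sits flat, its long side flush along the red edge (right half, (515,97) to (648,68)). The lid is open, and the tape, jar and can stand as before. I check this with numbers.

```bash
python3 - <<'E'
from h import *
t=cv2.imread('pics/t8.png'); hsv=cv2.cvtColor(t,cv2.COLOR_BGR2HSV); 
m=np.zeros(t.shape[:2],np.uint8); roi=(slice(180,235),slice(295,360))
dark=((hsv[...,1]<90)&(hsv[...,2]<100)).astype(np.uint8)*255; m[roi]=dark[roi]
c,_=cv2.findContours(m,0,1); c=max(c,key=cv2.contourArea)[:,0]
w=np.array([pix2w('top',p,.026)[:2] for p in c],np.float32)*1000
r=cv2.minAreaRect(w); print('plate',np.round(r[0],1),np.round(r[1],1),round(r[2],2))
YR=np.radians(14.05); rx=np.array([np.cos(YR),np.sin(YR)]); ry=np.array([-rx[1],rx[0]]); d=(w-[556,-188]); x,y=d@rx,d@ry
print('back edge x',np.percentile(x,95),'front',x.min(),'y',y.min(),y.max())
f=[(x0,y0) for x0,y0 in zip(x,y) if x0<x.min()+5 and abs(y0-(y.min()+y.max())/2)<50]; print('front yaw err deg',np.degrees(np.arctan(np.polyfit([q[1] for q in f],[q[0] for q in f],1)[0])))
t0=cv2.imread('pics/top0.png')
for n,(x0,y0,x1,y1) in dict(tape=(245,220,280,275),sauce=(85,215,130,250),jar=(292,122,325,155),can=(402,212,445,248)).items():
    print(n,cv2.absdiff(t,t0)[y0:y1,x0:x1].mean().round(2),np.round(cv2.phaseCorrelate(*[cv2.cvtColor(i[y0:y1,x0:x1],6).astype(np.float32) for i in (t0,t)])[0],2))
E
```

```text
plate [ 512.4 -197. ] [ 88.4 123.1] 13.64
back edge x -1.1825841041360938 front -88.77712991164414 y -59.92138525901374 63.406934653195016
front yaw err deg 0.06424015209404098
tape 17.01 [-0.29  0.26]
sauce 2.64 [0.49 0.03]
jar 2.88 [-0.04  0.05]
can 2.91 [0.52 0.02]
```

```bash
python3 -c "
from workcell import ticket; print(ticket.sign_off())"
```

```text
the job is handed in; nothing more can be done
None
```

I opened the lid with the closed fingertips and pushed it over to its stop. Then I lifted the press (about 0.54 kg) out by its handle, slid it against the red edge, lowered it onto the board and let go. The job was handed in at about 17.4 s.

**Press:** in the last top picture it lies flat and flush. The plate measures 88 x 123 mm and sits within about 1 mm of the edge's front face, which is the measuring error. One line fit put its yaw error at 0.06°; a second fit gave 0.4°, within pixel noise.

**Forces:** the highest reading was about 27 N in total, when the press briefly pushed on the board at set-down. I eased that to about 2 N vertical, with 6 N still against the red edge, before letting go.

**Lid and robot:** the lid stayed open, and the gripper ended raised and clear of everything.

**Bystanders:** the jar shows no movement. The bottle and can came out at an apparent 0.5 pixel shift, which I take as noise because the arm never went near them on the counter. The same check on the tape dispenser was unreliable because the arm or its shadow covered it in the last top picture. The scene camera shows it standing as before.

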